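Open the two-dial medicine box

TASK

Unlock the grey medicine box: turn its left dial to 4 and its right dial to 7, easing each one over its number until you feel its pin drop and the dial come up solid, then draw the bolt fully back towards its front so that the sprung green lid opens by itself. Be gentle: never force a dial or the bolt against the lock, and leave the mug, the timer and the roll of tape where they are.

Things in the scene. Friction and masses are not known exactly. Their poses are not given: they have to be found in the camera images.
- med_box: Grey steel medicine box fixed to the worktop, 220 deep (x) x 270 wide (y) x 75 mm high: lock in the front half of the flat top, green lid with white cross behind. Origin on the underside, 120 mm behind the front face, midway across; x to the back, y left, z up. Bolt and guides stand 12 mm above the top between the dials (|y| < 18 mm): keep fingertips 12 mm above the top.
- lock_case: Lock in the top, frame of the box: dark plate, fixed scale round each dial, 0 towards the box's +x, then clockwise from above, 0.628 rad a number. Inside, a hidden sprung pin rides on each dial's wheel; at the gate the dial snatches on a little, the pin drops for good and, after 0.05 rad of slack, the dial comes up solid both ways at some 25 N m/rad. 0.15 N m tells it; over 0.5 N m is forcing.
- left_dial: Left dial: black fluted knob 44 mm across, 33 mm tall; origin at its foot on the upright axis, 77 mm above the worktop, at x -62, y 75 mm in the box's frame. Red pointer along its own +x. It goes to 4; starts 0.7 to 1.3 rad off, to be turned counter-clockwise (down from above 5) seen from above, with about 0.05 N m. Its pin drops with the pointer somewhere within 0.3 rad either side of the 4.
- right_dial: Right dial: black fluted knob 44 mm across, 33 mm tall; origin at its foot on the upright axis, 77 mm above the worktop, at x -62, y -75 mm in the box's frame. Red pointer along its own +x. It goes to 7; starts 0.7 to 1.3 rad off, to be turned clockwise (up from below 6) seen from above, with about 0.05 N m. Its pin drops with the pointer somewhere within 0.3 rad either side of the 7.
- bolt: Steel bolt, flat bar 18 mm wide along the box's x between the dials, its end over the lid's front edge. Origin that of the box while shut; it slides 24 mm towards the box's front (-x of the box) and frees the lid after 11 mm. With both pins dropped it moves with 2 to 5 N; else it stops on the pins after 1.5 mm, and over 20 N there is forcing.
- bolt_post (a point): Middle of the bolt's red upright finger post, 14 mm thick (17 mm at the head), reaching from 83 to 114 mm above the worktop; this point is 99 mm above the worktop, at x -91, y 0 mm in the box's frame while shut. The dials leave 45 mm free to either side.
- lid (a joint): Angle of the lid, hinged at the back of the box and held down by the bolt: 0 shut, 1.2 rad fully open. A spring lifts it to 1.2 rad in 2 to 3 s once the bolt is clear; it needs no help.
- orange_mug: Small white mug, orange inside, 62 x 92 x 51 mm, origin under its middle; right of the box, not to be moved.
- timer: Red and white kitchen timer, 64 mm across, 52 mm high, origin under its middle; right of the box, not to be moved.
- tape: Roll of brown tape lying flat, 98 mm across, 25 mm high, origin under its middle; to the right in front, not to be moved.

How it is judged:
At the end, for the whole second after the job is handed in: The bolt is drawn at least 20 of its 24 mm and let go, and the lid has sprung open past 0.9 rad and is at rest (x of bolt in the frame of med_box below -0.02 m and value of joint lid above 0.9 rad and velocity of joint lid below 0.1 rad/s and contact force between the fingers and bolt below 0.2 N); the robot touches nothing.
It fails at once if the left dial is forced against the lock (over 13 N at its pin, about 0.5 N m on the knob) (contact force between left_dial and lock_case above 13 N).
It fails at once if the right dial is forced against the lock (over 13 N at its pin, about 0.5 N m on the knob) (contact force between right_dial and lock_case above 13 N).
It fails at once if the bolt is forced against the lock (over 20 N) (contact force between bolt and lock_case above 20 N).
It fails at once if the mug, the timer or the tape is moved more than 20 mm (distance of any of orange_mug, timer, tape from where it was at the start of the episode above 0.02 m).
It also fails if it takes over 70 s, if anything falls off the work surface, if the arm or the gripper's body presses on something with over 40 N, if the wrist force passes 120 N, or if a joint passes its speed limit or range.

ROBOT

A 6-joint arm with a two-finger parallel gripper is mounted at the origin on a cart in front of the work surface, level with it; the furniture and walls round the work are solid. World frame = base frame: x ahead of the robot, y to its left, z up, the work surface at z = 0. Lengths are in m, angles in rad, forces in N, time in s.
With the tool pointing down it reaches from about 0.25 to 0.725 m from the base axis. Payload 4 kg.
Tool frame: the origin (TCP) lies between the finger pads; the fingertips stand 11 mm ahead of it and the grasp point (between the pads) lies 8 mm behind it (bot.tip_extent is the distance from the TCP to the fingertips, in m); z points along the fingers, y is the line along which they close (so a half turn about z gives the same grasp; the last joint's range is limited). The gripper opens to 85 mm and grips with 20 to 120 N. Pads are 22 mm wide; open, the fingers measure 114 mm over their backs; the gripper's body (76 mm by 85 mm) begins 54 mm behind the grasp point. The pads swing forward as they close: fully open they stand 13 mm farther back than shut.
Start: joints at [-1.15, 0.241, 0.005, 1.335, 0, 1.571], TCP at [0.204, -0.456, 0.242] pointing down, gripper open.
Joint ranges: [-2.72, 2.72], [-1.05, 1.87], [-1.09, 1.28], [-1.99, 2.15], [-1.42, 1.44], [-3.14, 3.14]. Speed limits (rad/s): [2.79, 2.79, 3.14, 3.14, 3.14, 3.14].

INTERFACE

Orientations are given as a unit quaternion [x, y, z, w].
In Python, from workcell import bot gives the robot as it stands. The module is installed in compiled form; this text tells all that it offers.
- The arm moves only by the tool drive_tool, never from a script. Its argument "rows" is a list of rows, each an object of numbers: "dx", "dy", "dz": the shift along the tool's x, y, z in units of 50 mm (1.0 is 50 mm); "wx", "wy", "wz": the turn, a rotation vector about the tool's x, y, z in units of 5 degrees (1.0 is 5 degrees); "hand": the finger opening in mm, from 0 to 85.4. A call has 1 to 20 rows; each row is the pose to reach, as a shift and turn from the pose commanded when the call began, along the tool's axes at that moment; what a row does not reach only later rows make up. A row lasts 1/10 s, in which the tool goes at most 50 mm and 8.59 degrees, less where a joint would pass 70% of its speed; a pose out of reach is approached as far as the arm can. A call with a gripper value outside its range is refused whole. The fingers move at their own pace and stop on an object; the grip force is fixed at half the most. Time passes only in rows, so rows that repeat a pose let the fingers close. It gives the time, the measured TCP pose, the force, the opening and the grip force at its end, in the units of the state.
- bot.get_obs(): the state, without advancing time (a new reading comes with each control period).
- bot.camera(name): name is "side" or "top" or "wrist"; returns the picture (400x640x3 uint8, red, green, blue); there is no depth.
- bot.get_calibration(name): a dict with "vfov" (degrees; the focal length in pixels is half the picture's height over the tangent of half this angle, whatever the lens; pixels are square), "cx", "cy" (the principal point, pixels), "origin" and "rotation" of the camera in the world; the wrist camera has in their place "mount" (4x4, takes a point from camera to tool coordinates, whose origin is the TCP and whose axes are the flange's). Camera axes: x right, y up, looking along -z (the intrinsics and any distortion apply to the point x, -y, -z); pixel columns grow to the right and rows downward; lengths in m; the calibration is good to about 2 mm. A picture is of the moment at which its call begins: read the wrist's pose just before it. get_calibration takes no time and is no camera call.
- bot.job_done(): hands the job in; it is judged then, once.
Trained networks look in the newest picture that a camera, given by its name, has taken for a name from the list of things; names that differ only in an ending like _2 or _b are one class to them, and where a whole thing is asked for, a point or a joint stands for the part that bears it (a point fixed in the world has none). Each returns a list of dicts, best first, with "score" (0 to 1); they miss things now and then, are a little off and sometimes report something else, mostly with a low value. They report only what shows in the picture. A call takes as long as a camera call.
- bot.look_for(camera, thing): "extent" ([centre column, centre row, width, height] in pixels, round what is visible of it).
- bot.outline_of(camera, thing): "region" (400x640 bool, what is visible of it) and "extent" ([centre column, centre row, width, height] in pixels, round what is visible of it).
The state is a dict: "clock": time; "joint_pos": joint angles; "joint_vel": joint speeds; "tau": joint torques, N m; "eef_pos": TCP position; "tool_rot": TCP orientation; "ft_force": force on the tool from outside, world axes, zero at the start; "ft_torque": the same for the moment, N m; "grip_width": finger opening in m; "grasp_force": force on a finger pad.
Only numpy, scipy, OpenCV 4.12 (cv2) and the standard library are available. Lean on these libraries where they do the work, as an engineer would, in place of code of your own. Each camera call takes 0.05 s, during which the arm holds its last target. There are 200 camera calls.

## Working session

There is one attempt and no reset: what is moved stays moved. The work goes in short steps, Python scripts to look and compute and a tool call to move; the robot and the scene stay as the last step left them, time stands still between calls to the robot, and variables do not carry over. Pictures are saved under pics/ and viewed, at most 10 in all, crops included, and the job is handed in when it is done.

Besides the shell and the picture viewer there is one more tool, called after "Call:" as a command line: name --argument value ..., lists and objects as JSON in quotes. drive_tool: Moves the arm, as the interface text tells. Its arguments: {"type":"object","properties":{"rows":{"type":"array","items":{"type":"object","properties":{"dx":{"type":"number"},"dy":{"type":"number"},"dz":{"type":"number"},"wx":{"type":"number"},"wy":{"type":"number"},"wz":{"type":"number"},"hand":{"type":"number"}}}}},"required":["rows"]}

```bash
mkdir -p pics; cat > h.py <<'E'
import numpy as np, cv2
from workcell import bot
from scipy.spatial.transform import Rotation as R
def ray(n,u,v):
    c=bot.get_calibration(n); f=200/np.tan(np.radians(c['vfov']/2))
    d=np.array([(u-c['cx'])/f,-(v-c['cy'])/f,-1.]); return np.array(c['origin']),np.array(c['rotation'])@d
def at(n,u,v,z):
    o,d=ray(n,u,v); return o+d*(z-o[2])/d[2]
def proj(n,p):
    c=bot.get_calibration(n); f=200/np.tan(np.radians(c['vfov']/2))
    q=np.array(c['rotation']).T@(np.array(p)-np.array(c['origin'])); return c['cx']+f*q[0]/-q[2], c['cy']-f*q[1]/-q[2]
def save(n,im): cv2.imwrite('pics/'+n+'.png',im[...,::-1])
E
python3 - <<'E'
from h import *
for n in ('top','side'):
    im=bot.camera(n); save(n+'0',im); print(n,{k:np.round(v,3).tolist() for k,v in bot.get_calibration(n).items()})
    for t in ('left_dial','right_dial','bolt_post','med_box','lid'):
        for r in bot.look_for(n,t)[:2]:
            e=r['extent']; print(t,round(r['score'],2),np.round(e,1),at(n,e[0],e[1],.105).round(4))
print({k:np.round(v,3).tolist() for k,v in bot.get_obs().items() if k!='tau'})
print(bot.get_calibration('wrist'))
E
```

```text
top {'vfov': 57.907, 'cx': 318.408, 'cy': 202.985, 'origin': [0.393, -0.078, 1.122], 'rotation': [-0.031, 0.051, 0.708, -0.704]}Traceback (most recent call last):
  File "<stdin>", line 6, in <module>
  File "h.py", line 8, in at
    o,d=ray(n,u,v); return o+d*(z-o[2])/d[2]
        ~~~^^^^^^^
  File "h.py", line 6, in ray
    d=np.array([(u-c['cx'])/f,-(v-c['cy'])/f,-1.]); return np.array(c['origin']),np.array(c['rotation'])@d
                                                                                 ~~~~~~~~~~~~~~~~~~~~~~~^~
ValueError: matmul: Input operand 1 has a mismatch in its core dimension 0, with gufunc signature (n?,k),(k,m?)->(n?,m?) (size 3 is different from 4)
```

View pics/top0.png

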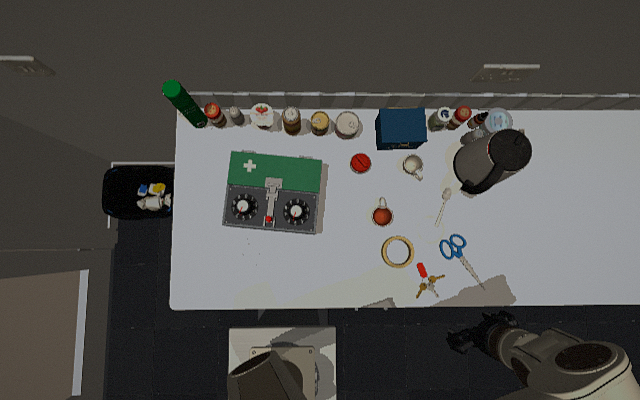

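The top view shows the box at about (275,190), the left dial at (244,206), the right dial at (296,211) and the red post at (269,219). The camera rotation is a quaternion, so I'll fix the helper.

```bash
sed -i "s/np.array(c\['rotation'\])/R.from_quat(c['rotation']).as_matrix()/" h.py
python3 - <<'E'
from h import *
for n in ('top','side'):
    im=bot.camera(n); save(n+'1',im); print(n,{k:np.round(v,3).tolist() for k,v in bot.get_calibration(n).items()})
    for t in ('left_dial','right_dial','bolt_post','lock_case','med_box','lid'):
        for r in bot.look_for(n,t)[:2]:
            e=r['extent']; print(t,round(r['score'],2),np.round(e,1),at(n,e[0],e[1],.1 if t in('left_dial','right_dial','bolt_post') else .075).round(4))
    if n=='top':
        m=bot.outline_of(n,'med_box')
        if m:
            cs,_=cv2.findContours(m[0]['region'].astype('uint8'),0,2); c=max(cs,key=cv2.contourArea); r=cv2.minAreaRect(c); print(r)
            for p in cv2.boxPoints(r): print(p,at(n,*p,.075).round(3))
        save('topc',cv2.resize(im[140:245,205:340],None,fx=5.5,fy=5.5,interpolation=cv2.INTER_CUBIC))
print({k:np.round(v,3).tolist() for k,v in bot.get_obs().items() if k!='tau'})
print(bot.get_calibration('wrist'))
E
```

```text
top {'vfov': 57.907, 'cx': 318.408, 'cy': 202.985, 'origin': [0.393, -0.078, 1.122], 'rotation': [-0.031, 0.051, 0.708, -0.704]}
left_dial 0.68 [241.9 206.4  16.9  16.1] [0.5032 0.1092 0.1   ]
right_dial 0.66 [298.8 212.1  17.6  13.6] [ 0.4862 -0.0514  0.1   ]
bolt_post 0.77 [271.  202.6   7.7  33.7] [0.5136 0.0273 0.1   ]
lock_case 0.7 [269.4 207.5  92.4  44.2] [0.5023 0.0344 0.075 ]
med_box 0.77 [272.5 190.9 100.7  84.8] [0.5509 0.0258 0.075 ]
lid 0.76 [275.9 173.2  95.9  40.5] [0.6034 0.0162 0.075 ]
((380.6970520019531, 213.2382049560547), (27.073863983154297, 21.935197830200195), 57.52880859375)
[364.17648 207.70584] [ 0.5   -0.242  0.075]
[382.68234 195.92938] [ 0.535 -0.297  0.075]
[397.21762 218.77057] [ 0.468 -0.338  0.075]
[378.71176 230.54703] [ 0.434 -0.283  0.075]
side {'vfov': 50.338, 'cx': 309.046, 'cy': 199.091, 'origin': [0.255, 0.771, 0.82], 'rotation': [-0.072, 0.419, 0.896, -0.131]}
left_dial 0.74 [296.5 244.4  18.7  18.7] [0.5031 0.1127 0.1   ]
right_dial 0.6 [322.  205.5  19.4  25.2] [ 0.4838 -0.0391  0.1   ]
bolt_post 0.54 [303.2 224.9  38.6  10.5] [0.5084 0.044
[... 365 characters left out ...]
 0.005, 1.335, 0.0, 1.571], 'joint_vel': [-0.0, -0.001, -0.001, -0.001, 0.0, -0.0], 'eef_pos': [0.204, -0.456, 0.242], 'tool_rot': [0.978, 0.209, 0.0, -0.0], 'ft_force': [0.369, 0.144, -0.488], 'ft_torque': [0.048, 0.029, 0.034], 'grasp_force': 0.0, 'grip_width': 0.085}
{'vfov': 65.16832604751676, 'cx': 317.18113314523487, 'cy': 201.5053713737761, 'mount': array([[-8.48809324e-04,  9.53423556e-01,  3.01633557e-01,
         7.84817113e-02],
       [ 9.99999639e-01,  8.19882044e-04,  2.22502314e-04,
        -8.40162353e-04],
       [-3.51649895e-05,  3.01633637e-01, -9.53423908e-01,
        -1.30615541e-01],
       [ 0.00000000e+00,  0.00000000e+00,  0.00000000e+00,
         1.00000000e+00]])}
```

View pics/topc.png

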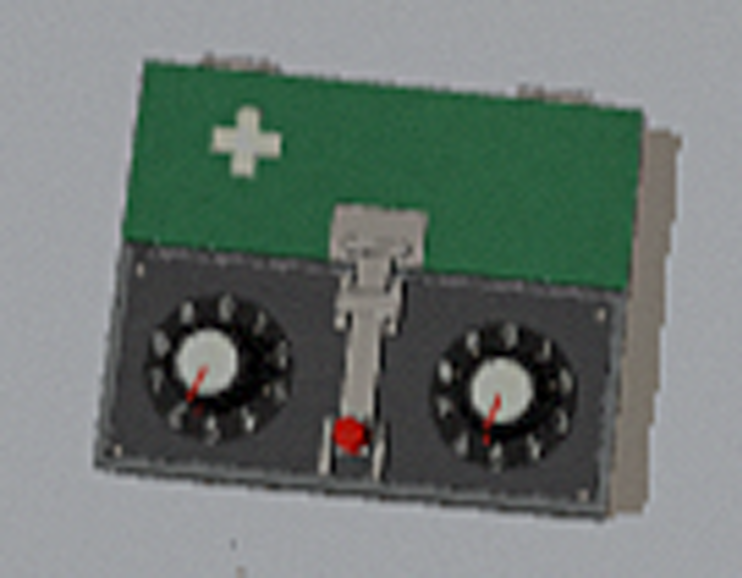

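View pics/side1.png

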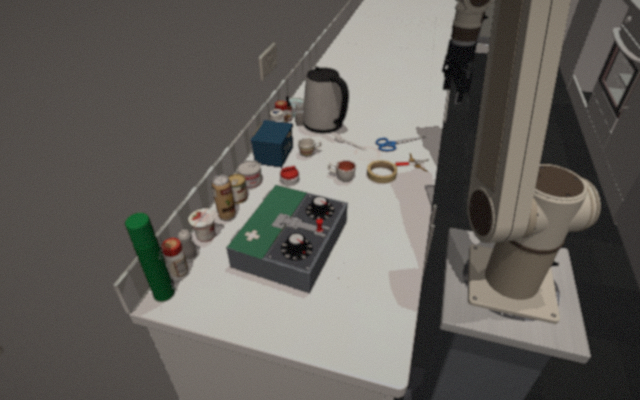

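The crop shows the dial caps at crop (207,361) and (501,387), and the post head at (351,435). The box's top corners are at (98,467), (607,517), (641,110) and (145,62). The left pointer is near 6 and the right one near 5. Next I fit the box pose.

```bash
python3 - <<'E'
from h import *
from scipy.optimize import least_squares
P=[((207,361),(-.062,.075,.110)),((501,387),(-.062,-.075,.110)),((351,435),(-.091,0,.114)),
((98,467),(-.12,.135,.075)),((607,517),(-.12,-.135,.075)),((641,110),(.1,-.135,.075)),((145,62),(.1,.135,.075))]
W=np.array([at('top',205+a/5.5,140+b/5.5,p[2])[:2] for (a,b),p in P]);B=np.array([p[:2] for _,p in P])
f=lambda t:W-(B@np.array([[np.cos(t[2]),np.sin(t[2])],[-np.sin(t[2]),np.cos(t[2])]])+t[:2])
s=least_squares(lambda t:f(t).ravel(),[.55,.03,0]);t=s.x;print(t.round(4));print(f(t).round(4))
print(W.round(4))
def w(x,y):c,s_=np.cos(t[2]),np.sin(t[2]);return (t[0]+c*x-s_*y,t[1]+s_*x+c*y)
for b in((-.062,.075),(-.062,-.075),(-.091,0)):print(b,np.round(w(*b),4))
# pointer directions from crop
for c,p in(((207,361),(190,403)),((501,387),(487,443))):
    a=at('top',205+c[0]/5.5,140+c[1]/5.5,.11);q=at('top',205+p[0]/5.5,140+p[1]/5.5,.11)
    th=np.arctan2(q[1]-a[1],q[0]-a[0])-t[2];print('angle',th%(2*np.pi),'number',(-th%(2*np.pi))/.628)
E
```

```text
[ 0.5577  0.0237 -0.0972]
[[ 0.001   0.0009]
 [ 0.0016  0.0008]
 [-0.0013 -0.001 ]
 [ 0.0013 -0.0024]
 [-0.0003  0.0005]
 [-0.0012  0.0022]
 [-0.001  -0.001 ]]
[[ 0.5042  0.1053]
 [ 0.4902 -0.0441]
 [ 0.4658  0.0316]
 [ 0.4526  0.1674]
 [ 0.4248 -0.0985]
 [ 0.6428 -0.1182]
 [ 0.6693  0.1474]]
(-0.062, 0.075) [0.5032 0.1044]
(-0.062, -0.075) [ 0.4887 -0.0449]
(-0.091, 0) [0.4671 0.0326]
angle 2.8720160975056275 number 5.431798104576368
angle 2.9945848580991474 number 5.236624918917896
```

```bash
cat >> h.py <<'E'
def goto(p,yaw):
    o=bot.get_obs(); q=R.from_quat(o['tool_rot']); x=q.as_matrix()[:,0]
    T=R.from_matrix(np.array([[np.cos(yaw),np.sin(yaw),0],[np.sin(yaw),-np.cos(yaw),0],[0,0,-1]]).T.T)
    d=q.inv().apply(np.array(p)-o['eef_pos'])/.05; w=np.degrees((q.inv()*T).as_rotvec())/5
    print('now',np.round(o['eef_pos'],4),'yaw',round(np.arctan2(x[1],x[0]),4),'t',o['clock'],'F',np.round(o['ft_force'],2),'M',np.round(o['ft_torque'],3)); print('d',d.round(3),'w',w.round(3))
E
python3 -c "
from h import *
goto((.503,.104,.23),1.4)"
```

```text
now [ 0.2042 -0.4564  0.2423] yaw 0.4208 t 0.85 F [ 0.37  0.14 -0.49] M [0.048 0.029 0.034]
d [10.032 -7.789  0.247] w [  0.     -0.    -11.221]
```

Call:
drive_tool --rows '[{"dx":0.7,"dy":-0.55,"wz":-0.8},{"dx":1.4,"dy":-1.1,"wz":-1.6},{"dx":2.1,"dy":-1.65,"wz":-2.4},{"dx":2.8,"dy":-2.2,"wz":-3.2},{"dx":3.5,"dy":-2.75,"wz":-4},{"dx":4.2,"dy":-3.3,"wz":-4.8},{"dx":4.9,"dy":-3.85,"wz":-5.6},{"dx":5.6,"dy":-4.4,"wz":-6.4},{"dx":6.3,"dy":-4.9,"wz":-7.2},{"dx":7,"dy":-5.45,"wz":-8},{"dx":7.7,"dy":-6,"wz":-8.8},{"dx":8.4,"dy":-6.55,"wz":-9.6},{"dx":9.1,"dy":-7.1,"wz":-10.4},{"dx":9.7,"dy":-7.5,"wz":-11},{"dx":10.03,"dy":-7.79,"dz":0.25,"wz":-11.2},{"dx":10.03,"dy":-7.79,"dz":0.25,"wz":-11.2},{"dx":10.03,"dy":-7.79,"dz":0.25,"wz":-11.2}]'

```text
invalid input at $.rows[0]: expected keys dx, dy, dz, wx, wy, wz, hand
```

```bash
cat >> h.py <<'E'
def wcam():
    o=bot.get_obs(); c=bot.get_calibration('wrist'); T=np.eye(4); T[:3,:3]=R.from_quat(o['tool_rot']).as_matrix(); T[:3,3]=o['eef_pos']
    return T@np.array(c['mount']),200/np.tan(np.radians(c['vfov']/2)),c['cx'],c['cy']
def wat(u,v,z):
    M,f,cx,cy=wcam(); d=M[:3,:3]@np.array([(u-cx)/f,-(v-cy)/f,-1]); return M[:3,3]+d*(z-M[2,3])/d[2]
def wproj(p):
    M,f,cx,cy=wcam(); q=M[:3,:3].T@(np.array(p)-M[:3,3]); return cx-f*q[0]/q[2],cy+f*q[1]/q[2]
E
python3 - <<'E'
from h import *
goto((.503,.104,.097),1.4)
im=bot.camera('wrist'); save('w1',im)
print(wproj((.503,.104,.11)))
for r in bot.look_for('wrist','left_dial')+bot.look_for('wrist','bolt_post'): print(r, wat(*r['extent'][:2],.11))
E
```

```text
now [ 0.2042 -0.4564  0.2423] yaw 0.4208 t 0.85 F [ 0.37  0.14 -0.49] M [0.048 0.029 0.034]
d [10.032 -7.789  2.907] w [  0.     -0.    -11.221]
(np.float64(-671.4588952047214), np.float64(-1024.5723004383208))
```

View pics/w1.png

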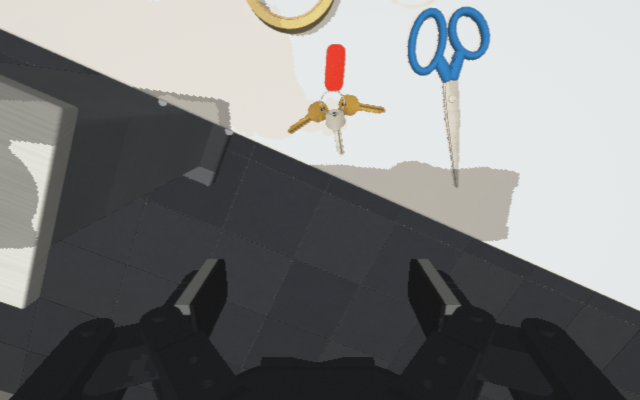

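The move was refused because every row needs all seven keys. The picture therefore only shows the start view: keys at (335,110), scissors at (450,90) and the table edge.

Call:
drive_tool --rows '[{"dx":0.7,"dy":-0.55,"dz":0,"wx":0,"wy":0,"wz":-0.8,"hand":85},{"dx":1.4,"dy":-1.1,"dz":0,"wx":0,"wy":0,"wz":-1.6,"hand":85},{"dx":2.1,"dy":-1.65,"dz":0,"wx":0,"wy":0,"wz":-2.4,"hand":85},{"dx":2.8,"dy":-2.2,"dz":0,"wx":0,"wy":0,"wz":-3.2,"hand":85},{"dx":3.5,"dy":-2.75,"dz":0,"wx":0,"wy":0,"wz":-4,"hand":85},{"dx":4.2,"dy":-3.3,"dz":0,"wx":0,"wy":0,"wz":-4.8,"hand":85},{"dx":4.9,"dy":-3.85,"dz":0,"wx":0,"wy":0,"wz":-5.6,"hand":85},{"dx":5.6,"dy":-4.4,"dz":0,"wx":0,"wy":0,"wz":-6.4,"hand":85},{"dx":6.3,"dy":-4.9,"dz":0,"wx":0,"wy":0,"wz":-7.2,"hand":85},{"dx":7,"dy":-5.45,"dz":0,"wx":0,"wy":0,"wz":-8,"hand":85},{"dx":7.7,"dy":-6,"dz":0,"wx":0,"wy":0,"wz":-8.8,"hand":85},{"dx":8.4,"dy":-6.55,"dz":0,"wx":0,"wy":0,"wz":-9.6,"hand":85},{"dx":9.1,"dy":-7.1,"dz":0,"wx":0,"wy":0,"wz":-10.4,"hand":85},{"dx":9.7,"dy":-7.5,"dz":0.1,"wx":0,"wy":0,"wz":-11,"hand":85},{"dx":10.03,"dy":-7.79,"dz":0.25,"wx":0,"wy":0,"wz":-11.2,"hand":85},{"dx":10.03,"dy":-7.79,"dz":0.25,"wx":0,"wy":0,"wz":-11.2,"hand":85},{"dx":10.03,"dy":-7.79,"dz":0.25,"wx":0,"wy":0,"wz":-11.2,"hand":85}]'

```text
clock: 2.7
eef_pos: [0.5025, 0.104, 0.2294]
tool_rot: [0.765, 0.644, -0.001, -0.0]
ft_force: [-0.3, -0.0, 0.4]
grip_width: 0.0849
grasp_force: 0.0
```

```bash
python3 - <<'E'
from h import *
goto((.503,.104,.097),1.4)
im=bot.camera('wrist'); save('w2',im)
print(wproj((.503,.104,.11)))
for r in bot.look_for('wrist','left_dial')+bot.look_for('wrist','bolt_post'): print(r, wat(*r['extent'][:2],.11))
E
```

```text
now [0.5025 0.104  0.2294] yaw 1.3989 t 2.7 F [-0.32 -0.02  0.38] M [-0.024 -0.029  0.055]
d [0.004 0.014 2.648] w [-0.014  0.011 -0.012]
(np.float64(317.1184171032047), np.float64(200.02153854774588))
{'extent': [320.1, 192.1, 54.5, 58.3], 'score': 0.72} [0.50689181 0.1097941  0.11      ]
{'extent': [443.5, 237.3, 114.3, 250.7], 'score': 0.56} [0.60594429 0.05061758 0.11      ]
{'extent': [340.4, 268.2, 107.1, 40.5], 'score': 0.78} [0.51270345 0.03633331 0.11      ]
```

View pics/w2.png

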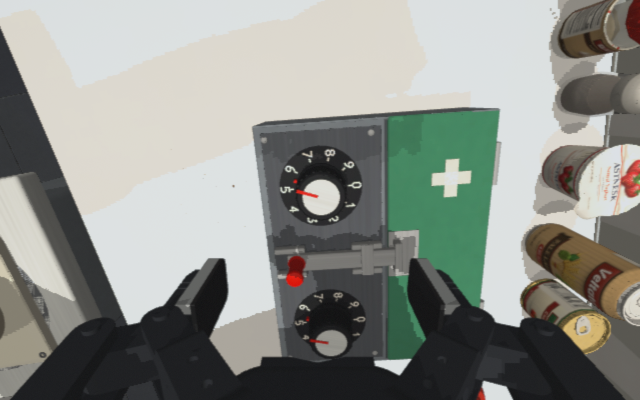

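The wrist view shows the left dial cap at (321,197) with its pointer running to about (296,191). The post head is at (295,279) and the right cap at (331,343).

```bash
python3 - <<'E'
from h import *
im=cv2.imread('pics/w2.png')[...,::-1].astype(int); mx=im.max(2)
for n,(u,v) in dict(L=(321,197),R=(331,343)).items():
    s=im[v-25:v+25,u-25:u+25]; m=((s.min(2)>130)).astype('uint8')
    k,l,st,ce=cv2.connectedComponentsWithStats(m); i=1+np.argmin(np.linalg.norm(ce[1:]-25,axis=1)-0.05*st[1:,4]); c=ce[i]+[u-25,v-25]; a=wat(*c,.110)
    print(n,c,st[i],a.round(4))
    s=im[v-40:v+40,u-40:u+40]; r=(s[...,0]>120)&(s[...,1]<90)&(s[...,2]<90); yy,xx=np.nonzero(r); yy+=v-40;xx+=u-40
    P=np.array([wat(x,y,.110) for x,y in zip(xx,yy)]); D=P[:,:2]-a[:2]
    near=np.linalg.norm(D,axis=1)<.026; d=D[near].mean(0)
    vx=cv2.fitLine(P[near][:,:2].astype('float32'),2,0,.01,.01).ravel()
    for z in (np.arctan2(d[1],d[0]),np.arctan2(vx[1],vx[0])): print(near.sum(),'num',(-(z+.097)%(2*np.pi))/.6283)
print('post',wat(295,280,.114))
for p in ((255,126),(498,109)): print(p,wat(*p,.075))
E
```

```text
L [321.20883534 196.99698795] [  6   8  38  35 996] [0.5071 0.1054 0.11  ]
63 num 5.5981345714977
63 num 0.9139621
R [331.4971537  342.78178368] [ 10  13  30  25 527] [ 0.4916 -0.0435  0.11  ]
43 num 5.354957007248308
43 num 0.38749588
post [0.47076381 0.03396008 0.114     ]
(255, 126) [0.45894237 0.17027301 0.075     ]
(498, 109) [0.67207466 0.14733049 0.075     ]
```

Call:
drive_tool --rows '[{"dx":0.03,"dy":0.06,"dz":0.6,"wx":0,"wy":0,"wz":0,"hand":70},{"dx":0.03,"dy":0.06,"dz":1.2,"wx":0,"wy":0,"wz":0,"hand":65},{"dx":0.03,"dy":0.06,"dz":1.8,"wx":0,"wy":0,"wz":0,"hand":60},{"dx":0.03,"dy":0.06,"dz":2.3,"wx":0,"wy":0,"wz":0,"hand":60},{"dx":0.03,"dy":0.06,"dz":2.65,"wx":0,"wy":0,"wz":0,"hand":56},{"dx":0.03,"dy":0.06,"dz":2.65,"wx":0,"wy":0,"wz":0,"hand":50},{"dx":0.03,"dy":0.06,"dz":2.65,"wx":0,"wy":0,"wz":0,"hand":48},{"dx":0.03,"dy":0.06,"dz":2.65,"wx":0,"wy":0,"wz":0,"hand":46.5},{"dx":0.03,"dy":0.06,"dz":2.65,"wx":0,"wy":0,"wz":0,"hand":46.5}]'

```text
clock: 3.75
eef_pos: [0.5068, 0.1049, 0.0987]
tool_rot: [0.766, 0.643, 0.001, 0.001]
ft_force: [0.4, -0.1, 0.0]
grip_width: 0.0463
grasp_force: 0.3
```

```bash
python3 -c "
from h import *
goto((.503,.104,.097),1.4)
o=bot.get_obs();print(o['grip_width'],o['grasp_force'])"
```

```text
now [0.5068 0.1049 0.0987] yaw 1.3978 t 3.75 F [ 0.42 -0.14  0.03] M [ 0.024  0.113 -0.043]
d [-0.03  -0.072  0.033] w [ 0.022 -0.008 -0.025]
0.0463267004317146 0.30772771686315536
```

Small side force, so I'm nearly centred. I'll close by small amounts and watch the grip force.

Call:
drive_tool --rows '[{"dx":0,"dy":0,"dz":0,"wx":0,"wy":0,"wz":0,"hand":44.5},{"dx":0,"dy":0,"dz":0,"wx":0,"wy":0,"wz":0,"hand":43.8},{"dx":0,"dy":0,"dz":0,"wx":0,"wy":0,"wz":0,"hand":43.8}]'

```text
clock: 4.05
eef_pos: [0.5056, 0.1052, 0.0977]
tool_rot: [0.765, 0.644, -0.0, -0.0]
ft_force: [-5.3, 0.4, 3.5]
grip_width: 0.044
grasp_force: 2.9
```

Call:
drive_tool --rows '[{"dx":0,"dy":-0.02,"dz":0,"wx":0,"wy":0,"wz":0,"hand":43.4},{"dx":0,"dy":-0.02,"dz":0,"wx":0,"wy":0,"wz":0,"hand":43.4}]'

```text
clock: 4.25
eef_pos: [0.5055, 0.1052, 0.0978]
tool_rot: [0.765, 0.644, 0.0, 0.0]
ft_force: [-2.8, 0.1, 5.6]
grip_width: 0.0436
grasp_force: 10.0
```

```bash
python3 -c "
from h import *
goto((.5055,.104,.097),1.4)
o=bot.get_obs();print(o['grip_width'],o['grasp_force'])"
```

```text
now [0.5055 0.1052 0.0978] yaw 1.3983 t 4.25 F [-2.82  0.09  5.57] M [-0.006  0.654  0.02 ]
d [-0.024  0.003  0.015] w [ 0.014 -0.003 -0.019]
0.043566567345637755 10.017021149396896
```

Grip force can be set through the commanded width, 10 N here, so the fingers will slip before they force the dial. Now a first turn of 20° counter-clockwise.

Call:
drive_tool --rows '[{"dx":0,"dy":-0.015,"dz":0,"wx":0,"wy":0,"wz":-0.8,"hand":43.4},{"dx":0,"dy":-0.015,"dz":0,"wx":0,"wy":0,"wz":-1.6,"hand":43.4},{"dx":0,"dy":-0.015,"dz":0,"wx":0,"wy":0,"wz":-2.4,"hand":43.4},{"dx":0,"dy":-0.015,"dz":0,"wx":0,"wy":0,"wz":-3.2,"hand":43.4},{"dx":0,"dy":-0.015,"dz":0,"wx":0,"wy":0,"wz":-4,"hand":43.4},{"dx":0,"dy":-0.015,"dz":0,"wx":0,"wy":0,"wz":-4,"hand":43.4}]'

```text
clock: 4.85
eef_pos: [0.5055, 0.1052, 0.0978]
tool_rot: [0.642, 0.767, 0.001, 0.001]
ft_force: [-0.7, 0.3, 3.9]
grip_width: 0.0437
grasp_force: 10.0
```

```bash
cat > m.py <<'E'
from h import *
o=bot.get_obs(); x=R.from_quat(o['tool_rot']).as_matrix()[:,0]
print('t',round(o['clock'],2),'p',np.round(o['eef_pos'],4),'yaw',round(np.arctan2(x[1],x[0]),4),'F',np.round(o['ft_force'],2),'M',np.round(o['ft_torque'],3),'g',round(o['grip_width']*1e3,2),round(o['grasp_force'],1))
E
python3 m.py
```

```text
t 4.85 p [0.5055 0.1052 0.0978] yaw 1.7471 F [-0.69  0.28  3.93] M [-0.082  0.216  0.071] g 43.73 10.0
```

Call:
drive_tool --rows '[{"dx":0,"dy":0,"dz":0,"wx":0,"wy":0,"wz":-0.6,"hand":43.4},{"dx":0,"dy":0,"dz":0,"wx":0,"wy":0,"wz":-1.2,"hand":43.4},{"dx":0,"dy":0,"dz":0,"wx":0,"wy":0,"wz":-1.8,"hand":43.4},{"dx":0,"dy":0,"dz":0,"wx":0,"wy":0,"wz":-2.4,"hand":43.4},{"dx":0,"dy":0,"dz":0,"wx":0,"wy":0,"wz":-2.4,"hand":43.4}]'

```text
clock: 5.35
eef_pos: [0.5054, 0.1052, 0.0978]
tool_rot: [0.559, 0.829, 0.001, 0.001]
ft_force: [-0.8, -1.0, 5.1]
grip_width: 0.0436
grasp_force: 10.0
```

```bash
python3 m.py; python3 -c "
from h import *
im=bot.camera('wrist'); save('w3',cv2.resize(im[100:400,200:440],None,fx=2,fy=2))"
```

```text
t 5.35 p [0.5054 0.1052 0.0978] yaw 1.9552 F [-0.82 -1.02  5.07] M [-0.136  0.15   0.062] g 43.62 10.0
```

View pics/w3.png

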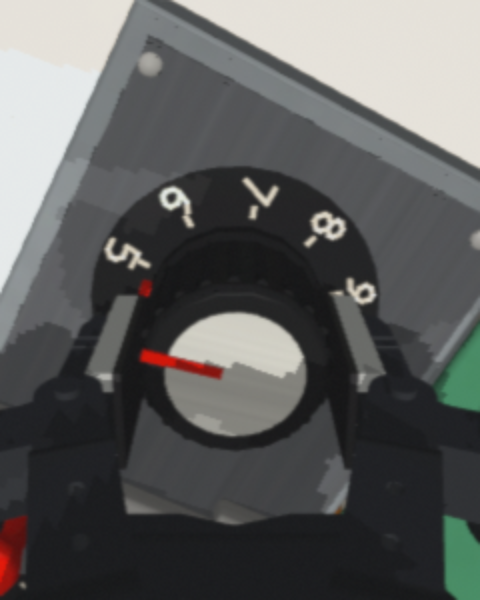

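The close-up shows the dial following the tool, with the pointer foot at (146,288), just past the 5 tick at about 4.8. Now smaller steps.

Call:
drive_tool --rows '[{"dx":0,"dy":0,"dz":0,"wx":0,"wy":0,"wz":-0.5,"hand":43.4},{"dx":0,"dy":0,"dz":0,"wx":0,"wy":0,"wz":-1,"hand":43.4},{"dx":0,"dy":0,"dz":0,"wx":0,"wy":0,"wz":-1,"hand":43.4}]'

```text
clock: 5.7
eef_pos: [0.5054, 0.1052, 0.0977]
tool_rot: [0.522, 0.853, 0.0, 0.001]
ft_force: [0.9, -0.2, 5.0]
grip_width: 0.0435
grasp_force: 10.0
```

```bash
python3 m.py
```

```text
t 5.7 p [0.5054 0.1052 0.0977] yaw 2.0423 F [ 0.91 -0.21  5.02] M [-0.194 -0.075  0.056] g 43.45 10.0
```

Call:
drive_tool --rows '[{"dx":0,"dy":0,"dz":0,"wx":0,"wy":0,"wz":-0.4,"hand":43.4},{"dx":0,"dy":0,"dz":0,"wx":0,"wy":0,"wz":-0.8,"hand":43.4},{"dx":0,"dy":0,"dz":0,"wx":0,"wy":0,"wz":-0.8,"hand":43.4}]'

```text
clock: 6.0
eef_pos: [0.5054, 0.1052, 0.0977]
tool_rot: [0.492, 0.87, 0.0, 0.001]
ft_force: [0.2, -0.2, 4.7]
grip_width: 0.0434
grasp_force: 10.1
```

```bash
python3 m.py
```

```text
t 6.0 p [0.5054 0.1052 0.0977] yaw 2.1118 F [ 0.18 -0.19  4.67] M [-0.221 -0.15   0.139] g 43.39 10.1
```

Call:
drive_tool --rows '[{"dx":0,"dy":0,"dz":0,"wx":0,"wy":0,"wz":0,"hand":43.4}]'

```text
clock: 6.1
eef_pos: [0.5054, 0.1052, 0.0978]
tool_rot: [0.492, 0.87, 0.0, 0.001]
ft_force: [0.7, -1.0, 4.7]
grip_width: 0.0437
grasp_force: 10.1
```

```bash
python3 m.py
```

```text
t 6.1 p [0.5054 0.1052 0.0978] yaw 2.1117 F [ 0.73 -0.95  4.73] M [-0.264 -0.195  0.042] g 43.67 10.1
```

Call:
drive_tool --rows '[{"dx":0,"dy":0,"dz":0,"wx":0,"wy":0,"wz":-0.1,"hand":43.4},{"dx":0,"dy":0,"dz":0,"wx":0,"wy":0,"wz":-0.1,"hand":43.4}]'

```text
clock: 6.3
eef_pos: [0.5053, 0.1052, 0.0978]
tool_rot: [0.489, 0.872, 0.0, 0.001]
ft_force: [1.4, -1.6, 4.4]
grip_width: 0.0435
grasp_force: 10.1
```

```bash
python3 m.py
```

```text
t 6.3 p [0.5053 0.1052 0.0978] yaw 2.1204 F [ 1.38 -1.61  4.35] M [-0.262 -0.207 -0.005] g 43.49 10.1
```

Call:
drive_tool --rows '[{"dx":0,"dy":0,"dz":0,"wx":0,"wy":0,"wz":-0.3,"hand":43.4},{"dx":0,"dy":0,"dz":0,"wx":0,"wy":0,"wz":-0.6,"hand":43.4}]'

```text
clock: 6.5
eef_pos: [0.5053, 0.1052, 0.0977]
tool_rot: [0.465, 0.885, 0.0, 0.001]
ft_force: [1.5, -0.5, 4.9]
grip_width: 0.0434
grasp_force: 10.1
```

```bash
python3 m.py
```

```text
t 6.5 p [0.5053 0.1052 0.0977] yaw 2.1736 F [ 1.54 -0.47  4.94] M [-0.219 -0.192 -0.039] g 43.4 10.1
```

Call:
drive_tool --rows '[{"dx":0,"dy":0,"dz":0,"wx":0,"wy":0,"wz":-0.3,"hand":43.4},{"dx":0,"dy":0,"dz":0,"wx":0,"wy":0,"wz":-0.6,"hand":43.4}]'

```text
clock: 6.7
eef_pos: [0.5054, 0.1052, 0.0978]
tool_rot: [0.442, 0.897, 0.0, 0.001]
ft_force: [2.4, -1.0, 4.9]
grip_width: 0.0435
grasp_force: 10.1
```

```bash
python3 m.py
```

```text
t 6.7 p [0.5054 0.1052 0.0978] yaw 2.2261 F [ 2.36 -1.03  4.92] M [-0.209 -0.143 -0.015] g 43.55 10.1
```

Call:
drive_tool --rows '[{"dx":0,"dy":0,"dz":0,"wx":0,"wy":0,"wz":-0.3,"hand":43.4},{"dx":0,"dy":0,"dz":0,"wx":0,"wy":0,"wz":-0.6,"hand":43.4}]'

```text
clock: 6.9
eef_pos: [0.5053, 0.1052, 0.0978]
tool_rot: [0.418, 0.908, 0.0, 0.001]
ft_force: [0.6, -1.9, 5.0]
grip_width: 0.0435
grasp_force: 10.1
```

```bash
python3 m.py
```

```text
t 6.9 p [0.5053 0.1052 0.0978] yaw 2.2784 F [ 0.64 -1.94  4.98] M [-0.293 -0.2    0.034] g 43.53 10.1
```

```bash
cat > ptr.py <<'E'
from h import *
def ang(im):
    s=im[250:310,255:325].astype(int); r=((s[...,0]>120)&(s[...,1]<80)&(s[...,2]<80)).astype('uint8')
    k,l,st,ce=cv2.connectedComponentsWithStats(r); i=1+np.argmax(st[1:,4]); ys,xs=np.nonzero(l==i)
    v=cv2.fitLine(np.c_[xs,ys].astype('float32'),2,0,.01,.01).ravel(); return (ce[i]+[255,250]).round(2),len(xs),round(float(np.arctan(v[1]/v[0])),3)
if __name__=='__main__':
    w=cv2.imread('pics/w3.png')[...,::-1]; b=np.zeros((400,640,3),'uint8'); b[100:400,200:440]=cv2.resize(w,(240,300),interpolation=cv2.INTER_AREA)
    print('w3',ang(b)); print('now',ang(bot.camera('wrist')))
E
python3 ptr.py
```

```text
w3 (array([289.66, 281.74]), 233, 0.243)
now (array([291.28, 282.33]), 204, 0.24)
```

Call:
drive_tool --rows '[{"dx":0,"dy":0,"dz":0,"wx":0,"wy":0,"wz":-0.3,"hand":43.4},{"dx":0,"dy":0,"dz":0,"wx":0,"wy":0,"wz":-0.6,"hand":43.4}]'

```text
clock: 7.15
eef_pos: [0.5054, 0.1051, 0.0978]
tool_rot: [0.395, 0.919, 0.0, 0.001]
ft_force: [1.9, -1.4, 4.3]
grip_width: 0.0439
grasp_force: 10.0
```

```bash
python3 m.py; python3 ptr.py
```

```text
t 7.15 p [0.5054 0.1051 0.0978] yaw 2.3302 F [ 1.9  -1.45  4.31] M [-0.322 -0.322 -0.244] g 43.9 10.0
w3 (array([289.66, 281.74]), 233, 0.243)
now (array([291.03, 282.01]), 199, 0.245)
```

Resistance of −0.24 N·m with no slip suggests it is solid. I'll check the other direction for solidity too.

Call:
drive_tool --rows '[{"dx":0,"dy":0,"dz":0,"wx":0,"wy":0,"wz":0.3,"hand":43.4},{"dx":0,"dy":0,"dz":0,"wx":0,"wy":0,"wz":0.3,"hand":43.4}]'

```text
clock: 7.4
eef_pos: [0.5053, 0.1052, 0.0977]
tool_rot: [0.407, 0.913, 0.0, 0.001]
ft_force: [1.2, -1.8, 5.2]
grip_width: 0.0435
grasp_force: 10.1
```

```bash
python3 m.py
```

```text
t 7.4 p [0.5053 0.1052 0.0977] yaw 2.3033 F [ 1.2  -1.83  5.2 ] M [-0.224 -0.328 -0.062] g 43.49 10.1
```

Call:
drive_tool --rows '[{"dx":0,"dy":0,"dz":0,"wx":0,"wy":0,"wz":0.6,"hand":43.4},{"dx":0,"dy":0,"dz":0,"wx":0,"wy":0,"wz":1.1,"hand":43.4},{"dx":0,"dy":0,"dz":0,"wx":0,"wy":0,"wz":1.1,"hand":43.4}]'

```text
clock: 7.7
eef_pos: [0.5053, 0.1053, 0.0977]
tool_rot: [0.45, 0.893, 0.0, 0.001]
ft_force: [1.7, -1.2, 5.8]
grip_width: 0.0439
grasp_force: 10.1
```

```bash
python3 m.py
```

```text
t 7.7 p [0.5053 0.1053 0.0977] yaw 2.208 F [ 1.73 -1.22  5.81] M [-0.23  -0.341  0.226] g 43.85 10.1
```

Both directions are solid, so the left pin is down. I'll ease off, release, and go over to the right dial.

Call:
drive_tool --rows '[{"dx":0,"dy":0,"dz":0,"wx":0,"wy":0,"wz":-0.4,"hand":43.4},{"dx":0,"dy":0,"dz":0,"wx":0,"wy":0,"wz":-0.4,"hand":50},{"dx":0,"dy":0,"dz":0,"wx":0,"wy":0,"wz":-0.4,"hand":60},{"dx":0,"dy":0,"dz":0,"wx":0,"wy":0,"wz":-0.4,"hand":60},{"dx":0,"dy":0,"dz":-0.5,"wx":0,"wy":0,"wz":0,"hand":60},{"dx":0,"dy":0,"dz":-1.1,"wx":0,"wy":0,"wz":0,"hand":60},{"dx":-0.5,"dy":-0.45,"dz":-1.3,"wx":0,"wy":0,"wz":0,"hand":60},{"dx":-1.1,"dy":-1,"dz":-1.3,"wx":0,"wy":0,"wz":0,"hand":60},{"dx":-1.7,"dy":-1.5,"dz":-1.3,"wx":0,"wy":0,"wz":0,"hand":60},{"dx":-2.23,"dy":-2,"dz":-1.3,"wx":0,"wy":0,"wz":0,"hand":60},{"dx":-2.23,"dy":-2,"dz":-1,"wx":0,"wy":0,"wz":0,"hand":60},{"dx":-2.23,"dy":-2,"dz":-0.8,"wx":0,"wy":0,"wz":0,"hand":60}]'

```text
clock: 8.9
eef_pos: [0.4899, -0.0448, 0.1364]
tool_rot: [0.451, 0.893, -0.0, -0.001]
ft_force: [-0.9, -0.1, -0.2]
grip_width: 0.0598
grasp_force: 0.0
```

```bash
python3 -c "
from h import *
goto((.491,-.044,.098),2.208)
o=bot.get_obs();print(o['grip_width'],o['grasp_force'])"
```

```text
now [ 0.4899 -0.0448  0.1364] yaw 2.2069 t 8.9 F [-0.93 -0.12 -0.21] M [-0.018 -0.003 -0.026]
d [-0.001  0.028  0.768] w [-0.007 -0.012 -0.013]
0.05976093442483036 0.0
```

Call:
drive_tool --rows '[{"dx":0,"dy":0.02,"dz":0.4,"wx":0,"wy":0,"wz":0,"hand":60},{"dx":0,"dy":0.02,"dz":0.77,"wx":0,"wy":0,"wz":0,"hand":56},{"dx":0,"dy":0.02,"dz":0.77,"wx":0,"wy":0,"wz":0,"hand":50},{"dx":0,"dy":0.02,"dz":0.77,"wx":0,"wy":0,"wz":0,"hand":46},{"dx":0,"dy":0.02,"dz":0.77,"wx":0,"wy":0,"wz":0,"hand":44},{"dx":0,"dy":0.02,"dz":0.77,"wx":0,"wy":0,"wz":0,"hand":43.4},{"dx":0,"dy":0.02,"dz":0.77,"wx":0,"wy":0,"wz":0,"hand":43.4}]'

```text
clock: 9.6
eef_pos: [0.4897, -0.0434, 0.0987]
tool_rot: [0.449, 0.893, -0.001, -0.001]
ft_force: [-3.6, -1.3, -1.9]
grip_width: 0.0436
grasp_force: 9.7
```

```bash
python3 m.py
```

```text
t 9.6 p [ 0.4897 -0.0434  0.0987] yaw 2.2097 F [-3.62 -1.3  -1.87] M [-0.31   0.973 -0.008] g 43.61 9.7
```

Call:
drive_tool --rows '[{"dx":0,"dy":-0.012,"dz":0,"wx":0,"wy":0,"wz":0.8,"hand":43.4},{"dx":0,"dy":-0.012,"dz":0,"wx":0,"wy":0,"wz":1.6,"hand":43.4},{"dx":0,"dy":-0.012,"dz":0,"wx":0,"wy":0,"wz":2.4,"hand":43.4},{"dx":0,"dy":-0.012,"dz":0,"wx":0,"wy":0,"wz":3.2,"hand":43.4},{"dx":0,"dy":-0.012,"dz":0,"wx":0,"wy":0,"wz":4,"hand":43.4},{"dx":0,"dy":-0.012,"dz":0,"wx":0,"wy":0,"wz":4.8,"hand":43.4},{"dx":0,"dy":-0.012,"dz":0,"wx":0,"wy":0,"wz":5,"hand":43.4},{"dx":0,"dy":-0.012,"dz":0,"wx":0,"wy":0,"wz":5,"hand":43.4}]'

```text
clock: 10.4
eef_pos: [0.4901, -0.0432, 0.0987]
tool_rot: [0.632, 0.775, -0.0, -0.001]
ft_force: [-3.6, 0.4, -2.5]
grip_width: 0.0433
grasp_force: 9.8
```

```bash
python3 m.py; python3 -c "
from h import *
im=bot.camera('wrist'); save('w4',cv2.resize(im[100:400,200:440],None,fx=2,fy=2))"
```

```text
t 10.4 p [ 0.4901 -0.0432  0.0987] yaw 1.7745 F [-3.62  0.41 -2.52] M [ 0.168  0.793 -0.005] g 43.33 9.8
```

View pics/w4.png

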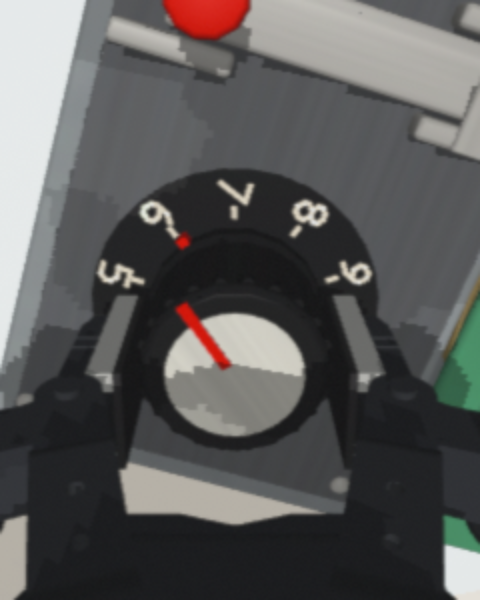

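The pointer foot is at (182,241), just past the 6 tick at about 6.1, and the dial follows the tool. I'll lighten the grip and step on.

Call:
drive_tool --rows '[{"dx":0,"dy":-0.015,"dz":0,"wx":0,"wy":0,"wz":0.6,"hand":43.6},{"dx":0,"dy":-0.015,"dz":0,"wx":0,"wy":0,"wz":1.2,"hand":43.6},{"dx":0,"dy":-0.015,"dz":0,"wx":0,"wy":0,"wz":1.8,"hand":43.6},{"dx":0,"dy":-0.015,"dz":0,"wx":0,"wy":0,"wz":2.2,"hand":43.6},{"dx":0,"dy":-0.015,"dz":0,"wx":0,"wy":0,"wz":2.2,"hand":43.6}]'

```text
clock: 10.95
eef_pos: [0.4902, -0.0432, 0.0987]
tool_rot: [0.703, 0.711, 0.0, -0.0]
ft_force: [-2.2, 2.8, -4.7]
grip_width: 0.0437
grasp_force: 8.2
```

```bash
python3 m.py
```

```text
t 10.95 p [ 0.4902 -0.0432  0.0987] yaw 1.5826 F [-2.2   2.84 -4.69] M [ 0.467  0.449 -0.018] g 43.65 8.2
```

Call:
drive_tool --rows '[{"dx":0,"dy":0,"dz":0,"wx":0,"wy":0,"wz":0.3,"hand":43.6},{"dx":0,"dy":0,"dz":0,"wx":0,"wy":0,"wz":0.6,"hand":43.6}]'

```text
clock: 11.15
eef_pos: [0.4903, -0.0433, 0.0988]
tool_rot: [0.722, 0.692, 0.0, -0.0]
ft_force: [-1.1, 2.4, -5.0]
grip_width: 0.0438
grasp_force: 8.1
```

```bash
python3 m.py
```

```text
t 11.15 p [ 0.4903 -0.0433  0.0988] yaw 1.5282 F [-1.1   2.39 -4.97] M [0.705 0.413 0.073] g 43.75 8.1
```

Call:
drive_tool --rows '[{"dx":0,"dy":0,"dz":0,"wx":0,"wy":0,"wz":0.3,"hand":43.6},{"dx":0,"dy":0,"dz":0,"wx":0,"wy":0,"wz":0.6,"hand":43.6}]'

```text
clock: 11.35
eef_pos: [0.4903, -0.0433, 0.0988]
tool_rot: [0.74, 0.672, 0.0, -0.0]
ft_force: [-1.0, 4.2, -4.9]
grip_width: 0.0435
grasp_force: 8.1
```

```bash
python3 m.py
```

```text
t 11.35 p [ 0.4903 -0.0433  0.0988] yaw 1.4751 F [-0.96  4.24 -4.86] M [ 0.883  0.315 -0.007] g 43.5 8.1
```

Call:
drive_tool --rows '[{"dx":0,"dy":0,"dz":0,"wx":0,"wy":0,"wz":0.2,"hand":43.6},{"dx":0,"dy":0,"dz":0,"wx":0,"wy":0,"wz":0.4,"hand":43.6}]'

```text
clock: 11.55
eef_pos: [0.4903, -0.0433, 0.0987]
tool_rot: [0.752, 0.66, 0.0, -0.0]
ft_force: [-0.7, 5.2, -5.5]
grip_width: 0.0435
grasp_force: 8.0
```

```bash
python3 m.py
```

```text
t 11.55 p [ 0.4903 -0.0433  0.0987] yaw 1.4407 F [-0.68  5.22 -5.54] M [1.074 0.258 0.014] g 43.47 8.0
```

Call:
drive_tool --rows '[{"dx":0.012,"dy":0,"dz":0,"wx":0,"wy":0,"wz":0.3,"hand":43.6},{"dx":0.012,"dy":0,"dz":0,"wx":0,"wy":0,"wz":0.6,"hand":43.6}]'

```text
clock: 11.75
eef_pos: [0.4904, -0.0433, 0.0988]
tool_rot: [0.769, 0.639, -0.0, 0.0]
ft_force: [-0.8, 3.8, -5.6]
grip_width: 0.0437
grasp_force: 8.0
```

```bash
python3 m.py
```

```text
t 11.75 p [ 0.4904 -0.0433  0.0988] yaw 1.3873 F [-0.82  3.79 -5.64] M [0.679 0.188 0.019] g 43.73 8.0
```

Call:
drive_tool --rows '[{"dx":0,"dy":0,"dz":0,"wx":0,"wy":0,"wz":0.2,"hand":43.6},{"dx":0,"dy":0,"dz":0,"wx":0,"wy":0,"wz":0.4,"hand":43.6}]'

```text
clock: 11.95
eef_pos: [0.4904, -0.0434, 0.0988]
tool_rot: [0.78, 0.626, -0.0, 0.0]
ft_force: [-1.4, 2.0, -4.9]
grip_width: 0.0436
grasp_force: 8.0
```

```bash
python3 m.py
```

```text
t 11.95 p [ 0.4904 -0.0434  0.0988] yaw 1.3533 F [-1.37  1.97 -4.95] M [0.583 0.153 0.202] g 43.58 8.0
```

Call:
drive_tool --rows '[{"dx":0,"dy":0,"dz":0,"wx":0,"wy":0,"wz":0,"hand":43.6}]'

```text
clock: 12.05
eef_pos: [0.4904, -0.0434, 0.0988]
tool_rot: [0.779, 0.626, -0.0, 0.0]
ft_force: [-0.5, 2.2, -7.4]
grip_width: 0.0436
grasp_force: 8.0
```

```bash
python3 m.py
```

```text
t 12.05 p [ 0.4904 -0.0434  0.0988] yaw 1.3539 F [-0.48  2.17 -7.39] M [0.563 0.017 0.08 ] g 43.57 8.0
```

Call:
drive_tool --rows '[{"dx":0,"dy":0,"dz":0,"wx":0,"wy":0,"wz":0.1,"hand":43.6},{"dx":0,"dy":0,"dz":0,"wx":0,"wy":0,"wz":0.1,"hand":43.6}]'

```text
clock: 12.25
eef_pos: [0.4904, -0.0435, 0.0989]
tool_rot: [0.782, 0.623, -0.0, 0.0]
ft_force: [0.4, 1.5, -7.8]
grip_width: 0.0435
grasp_force: 8.0
```

```bash
python3 m.py
```

```text
t 12.25 p [ 0.4904 -0.0435  0.0989] yaw 1.3455 F [ 0.42  1.55 -7.79] M [0.374 0.012 0.112] g 43.5 8.0
```

Call:
drive_tool --rows '[{"dx":0,"dy":0,"dz":0,"wx":0,"wy":0,"wz":0.15,"hand":43.6},{"dx":0,"dy":0,"dz":0,"wx":0,"wy":0,"wz":0.15,"hand":43.6}]'

```text
clock: 12.45
eef_pos: [0.4904, -0.0435, 0.0989]
tool_rot: [0.786, 0.618, -0.0, 0.0]
ft_force: [0.3, 1.1, -6.8]
grip_width: 0.0438
grasp_force: 8.0
```

```bash
python3 m.py
```

```text
t 12.45 p [ 0.4904 -0.0435  0.0989] yaw 1.3321 F [ 0.34  1.07 -6.78] M [0.18  0.038 0.148] g 43.78 8.0
```

```bash
sed -i 's/w3/w4/g; s/\[250:310,255:325\]/[245:310,255:330]/; s/250\]/245]/' ptr.py; python3 ptr.py; python3 m.py
```

```text
w4 (array([300.78, 267.01]), 208, 0.932)
now (array([300.4, 266.6]), 210, 0.907)
t 12.5 p [ 0.4904 -0.0435  0.0989] yaw 1.3324 F [-0.86  0.7  -6.52] M [0.163 0.065 0.128] g 43.97 8.0
```

Call:
drive_tool --rows '[{"dx":0,"dy":0,"dz":0,"wx":0,"wy":0,"wz":-0.3,"hand":43.6},{"dx":0,"dy":0,"dz":0,"wx":0,"wy":0,"wz":-0.6,"hand":43.6},{"dx":0,"dy":0,"dz":0,"wx":0,"wy":0,"wz":-0.6,"hand":43.6}]'

```text
clock: 12.8
eef_pos: [0.4904, -0.0435, 0.0989]
tool_rot: [0.769, 0.639, -0.0, 0.0]
ft_force: [-0.4, -0.9, -5.0]
grip_width: 0.0435
grasp_force: 8.0
```

```bash
python3 ptr.py; python3 m.py
```

```text
w4 (array([300.78, 267.01]), 208, 0.932)
now (array([300.37, 266.52]), 212, 0.909)
t 12.85 p [ 0.4904 -0.0435  0.0989] yaw 1.385 F [-0.33  0.14 -5.77] M [-0.052  0.032  0.039] g 43.61 8.0
```

Call:
drive_tool --rows '[{"dx":0,"dy":0,"dz":0,"wx":0,"wy":0,"wz":-0.3,"hand":43.6},{"dx":0,"dy":0,"dz":0,"wx":0,"wy":0,"wz":-0.6,"hand":43.6},{"dx":0,"dy":0,"dz":0,"wx":0,"wy":0,"wz":-0.6,"hand":43.6}]'

```text
clock: 13.15
eef_pos: [0.4903, -0.0435, 0.099]
tool_rot: [0.753, 0.659, -0.0, 0.0]
ft_force: [-0.8, -2.2, -4.5]
grip_width: 0.0435
grasp_force: 8.1
```

```bash
python3 ptr.py; python3 m.py
```

```text
w4 (array([300.78, 267.01]), 208, 0.932)
now (array([300.48, 266.23]), 213, 0.914)
t 13.2 p [ 0.4903 -0.0435  0.0989] yaw 1.4372 F [-0.53 -1.31 -4.45] M [-0.299  0.074 -0.107] g 43.78 8.1
```

Call:
drive_tool --rows '[{"dx":0,"dy":0,"dz":0,"wx":0,"wy":0,"wz":-0.3,"hand":43.6},{"dx":0,"dy":0,"dz":0,"wx":0,"wy":0,"wz":-0.4,"hand":43.6},{"dx":0,"dy":0,"dz":0,"wx":0,"wy":0,"wz":-0.4,"hand":43.6}]'

```text
clock: 13.5
eef_pos: [0.4903, -0.0431, 0.099]
tool_rot: [0.741, 0.672, 0.0, -0.0]
ft_force: [-0.5, 0.6, -2.5]
grip_width: 0.0432
grasp_force: 8.1
```

```bash
python3 ptr.py; python3 m.py
```

```text
w4 (array([300.78, 267.01]), 208, 0.932)
now (array([301.21, 266.74]), 211, 0.941)
t 13.55 p [ 0.4903 -0.0431  0.099 ] yaw 1.4725 F [-1.19 -0.   -2.28] M [-0.022  0.176 -0.138] g 43.45 8.2
```

The dial stopped with slip at about ∓0.13 N·m both ways, so the right pin is down. Now ease off, release, and straddle the post with the fingers fore and aft, where the rear finger will draw it.

Call:
drive_tool --rows '[{"dx":0,"dy":0,"dz":0,"wx":0,"wy":0,"wz":0.4,"hand":43.6},{"dx":0,"dy":0,"dz":0,"wx":0,"wy":0,"wz":0.4,"hand":50},{"dx":0,"dy":0,"dz":0,"wx":0,"wy":0,"wz":0.4,"hand":60},{"dx":0,"dy":0,"dz":0,"wx":0,"wy":0,"wz":0.4,"hand":60},{"dx":0,"dy":0,"dz":-0.5,"wx":0,"wy":0,"wz":0,"hand":60},{"dx":0,"dy":0,"dz":-1.1,"wx":0,"wy":0,"wz":0,"hand":50},{"dx":0.4,"dy":-0.15,"dz":-1.3,"wx":0,"wy":0,"wz":0,"hand":40},{"dx":0.9,"dy":-0.35,"dz":-1.3,"wx":0,"wy":0,"wz":0,"hand":36},{"dx":1.48,"dy":-0.57,"dz":-1.3,"wx":0,"wy":0,"wz":0,"hand":36},{"dx":1.48,"dy":-0.57,"dz":-1.3,"wx":0,"wy":0,"wz":0,"hand":36},{"dx":1.48,"dy":-0.57,"dz":-1.0,"wx":0,"wy":0,"wz":0,"hand":36},{"dx":1.48,"dy":-0.57,"dz":-0.8,"wx":0,"wy":0,"wz":0,"hand":36},{"dx":1.48,"dy":-0.57,"dz":-0.8,"wx":0,"wy":0,"wz":0,"hand":36}]'

```text
clock: 14.85
eef_pos: [0.4681, 0.0328, 0.1373]
tool_rot: [0.741, 0.671, -0.001, -0.001]
ft_force: [-0.8, 0.1, -0.4]
grip_width: 0.0361
grasp_force: 0.0
```

```bash
python3 -c "
from h import *
goto((.4695,.0335,.101),1.47)
im=bot.camera('wrist'); save('w5',cv2.resize(im[100:400,200:440],None,fx=2,fy=2))
s=im.astype(int); r=(s[...,0]>150)&(s[...,1]<70)&(s[...,2]<70); n,l,st,ce=cv2.connectedComponentsWithStats(r.astype('uint8'))
for i in range(1,n):
  if st[i,4]>100: print(st[i],ce[i],wat(*ce[i],.114))
print(wproj((.4695,.0335,.114)))"; python3 m.py
```

```text
now [0.4681 0.0328 0.1373] yaw 1.4721 t 14.85 F [-0.77  0.1  -0.37] M [0.036 0.021 0.016]
d [0.018 0.029 0.727] w [-0.036  0.008  0.024]
[341 109  33  21 154] [355.62987013 119.0974026 ] [0.49454052 0.10148608 0.114     ]
[305 215  27  19 129] [317.31007752 221.10077519] [0.4710948 0.0513235 0.114    ]
[305 234  28  27 584] [318.76541096 247.36130137] [0.47036029 0.03603506 0.114     ]
(np.float64(317.6538714583028), np.float64(251.6995193213163))
t 14.9 p [0.4686 0.0327 0.1381] yaw 1.4718 F [-0.72 -0.04 -0.84] M [ 0.022 -0.017 -0.033] g 35.73 0.0
```

View pics/w5.png

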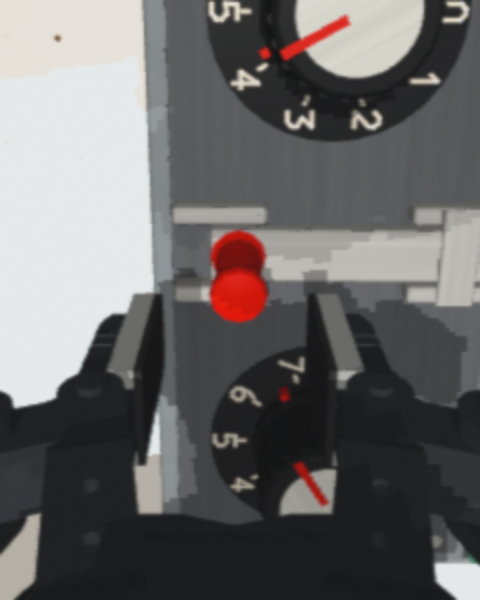

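The post head, at (238,295) in the crop, is centred between the fingers. The left dial reads about 4.2 and the right about 6.8. Now descend, then draw gently.

Call:
drive_tool --rows '[{"dx":0.02,"dy":0.02,"dz":0.3,"wx":0,"wy":0,"wz":0,"hand":36},{"dx":0.02,"dy":0.02,"dz":0.6,"wx":0,"wy":0,"wz":0,"hand":36},{"dx":0.02,"dy":0.02,"dz":0.73,"wx":0,"wy":0,"wz":0,"hand":36},{"dx":0.02,"dy":0.02,"dz":0.73,"wx":0,"wy":0,"wz":0,"hand":30},{"dx":0.02,"dy":0.02,"dz":0.73,"wx":0,"wy":0,"wz":0,"hand":26},{"dx":0.02,"dy":0.02,"dz":0.73,"wx":0,"wy":0,"wz":0,"hand":26}]'

```text
clock: 15.5
eef_pos: [0.471, 0.0341, 0.1031]
tool_rot: [0.741, 0.671, 0.001, 0.0]
ft_force: [-0.3, -0.1, 0.6]
grip_width: 0.0265
grasp_force: 0.0
```

```bash
python3 m.py
```

```text
t 15.5 p [0.471  0.0341 0.1031] yaw 1.4722 F [-0.31 -0.14  0.64] M [0.019 0.007 0.035] g 26.45 0.0
```

Call:
drive_tool --rows '[{"dx":0,"dy":-0.03,"dz":0,"wx":0,"wy":0,"wz":0,"hand":26},{"dx":0,"dy":-0.06,"dz":0,"wx":0,"wy":0,"wz":0,"hand":26},{"dx":0,"dy":-0.09,"dz":0,"wx":0,"wy":0,"wz":0,"hand":26},{"dx":0,"dy":-0.12,"dz":0,"wx":0,"wy":0,"wz":0,"hand":26}]'

```text
clock: 15.9
eef_pos: [0.4641, 0.0348, 0.1024]
tool_rot: [0.741, 0.671, 0.0, 0.0]
ft_force: [-0.6, -0.4, -0.4]
grip_width: 0.026
grasp_force: 0.0
```

```bash
python3 m.py
```

```text
t 15.9 p [0.4641 0.0348 0.1024] yaw 1.4724 F [-0.57 -0.41 -0.39] M [-0.016  0.012 -0.011] g 25.96 0.0
```

Call:
drive_tool --rows '[{"dx":0,"dy":-0.02,"dz":0,"wx":0,"wy":0,"wz":0,"hand":26},{"dx":0,"dy":-0.04,"dz":0,"wx":0,"wy":0,"wz":0,"hand":26}]'

```text
clock: 16.1
eef_pos: [0.463, 0.0349, 0.1025]
tool_rot: [0.741, 0.671, 0.001, 0.001]
ft_force: [3.3, -0.4, -2.3]
grip_width: 0.0259
grasp_force: 1.7
```

Call:
drive_tool --rows '[{"dx":0,"dy":-0.02,"dz":0,"wx":0,"wy":0,"wz":0,"hand":26},{"dx":0,"dy":-0.04,"dz":0,"wx":0,"wy":0,"wz":0,"hand":26}]'

```text
clock: 16.3
eef_pos: [0.4613, 0.0351, 0.1025]
tool_rot: [0.741, 0.671, 0.001, 0.001]
ft_force: [3.0, -0.6, -2.2]
grip_width: 0.026
grasp_force: 1.8
```

Call:
drive_tool --rows '[{"dx":0,"dy":-0.02,"dz":0,"wx":0,"wy":0,"wz":0,"hand":26},{"dx":0,"dy":-0.04,"dz":0,"wx":0,"wy":0,"wz":0,"hand":26}]'

```text
clock: 16.5
eef_pos: [0.4587, 0.0353, 0.1025]
tool_rot: [0.741, 0.671, 0.0, 0.0]
ft_force: [4.4, -1.6, -0.5]
grip_width: 0.026
grasp_force: 1.8
```

Call:
drive_tool --rows '[{"dx":0,"dy":-0.02,"dz":0,"wx":0,"wy":0,"wz":0,"hand":26},{"dx":0,"dy":-0.04,"dz":0,"wx":0,"wy":0,"wz":0,"hand":26}]'

```text
clock: 16.7
eef_pos: [0.4565, 0.0356, 0.1025]
tool_rot: [0.741, 0.671, 0.0, 0.0]
ft_force: [3.9, -0.1, -1.2]
grip_width: 0.026
grasp_force: 1.8
```

The bolt is moving freely at about 4 N, well past 1.5 mm, so it's unlocked. I'll keep drawing.

Call:
drive_tool --rows '[{"dx":0,"dy":-0.05,"dz":0,"wx":0,"wy":0,"wz":0,"hand":26},{"dx":0,"dy":-0.1,"dz":0,"wx":0,"wy":0,"wz":0,"hand":26},{"dx":0,"dy":-0.15,"dz":0,"wx":0,"wy":0,"wz":0,"hand":26},{"dx":0,"dy":-0.2,"dz":0,"wx":0,"wy":0,"wz":0,"hand":26},{"dx":0,"dy":-0.25,"dz":0,"wx":0,"wy":0,"wz":0,"hand":26},{"dx":0,"dy":-0.28,"dz":0,"wx":0,"wy":0,"wz":0,"hand":26}]'

```text
clock: 17.3
eef_pos: [0.442, 0.037, 0.1024]
tool_rot: [0.741, 0.672, -0.0, -0.0]
ft_force: [2.5, 0.2, 1.1]
grip_width: 0.0258
grasp_force: 1.0
```

Call:
drive_tool --rows '[{"dx":0,"dy":-0.02,"dz":0,"wx":0,"wy":0,"wz":0,"hand":26}]'

```text
clock: 17.4
eef_pos: [0.4412, 0.0371, 0.1024]
tool_rot: [0.741, 0.671, 0.0, -0.0]
ft_force: [1.4, 0.9, 1.6]
grip_width: 0.0262
grasp_force: 1.0
```

Call:
drive_tool --rows '[{"dx":0,"dy":-0.02,"dz":0,"wx":0,"wy":0,"wz":0,"hand":26},{"dx":0,"dy":-0.02,"dz":0,"wx":0,"wy":0,"wz":0,"hand":26}]'

```text
clock: 17.6
eef_pos: [0.4402, 0.0371, 0.1023]
tool_rot: [0.741, 0.671, -0.0, -0.0]
ft_force: [1.7, -0.3, 1.5]
grip_width: 0.026
grasp_force: 0.8
```

Call:
drive_tool --rows '[{"dx":0,"dy":-0.015,"dz":0,"wx":0,"wy":0,"wz":0,"hand":26},{"dx":0,"dy":0.03,"dz":0,"wx":0,"wy":0,"wz":0,"hand":30},{"dx":0,"dy":0.08,"dz":0,"wx":0,"wy":0,"wz":0,"hand":34},{"dx":0,"dy":0.08,"dz":0,"wx":0,"wy":0,"wz":0,"hand":36},{"dx":0,"dy":0.08,"dz":-0.4,"wx":0,"wy":0,"wz":0,"hand":36},{"dx":0,"dy":0.08,"dz":-0.9,"wx":0,"wy":0,"wz":0,"hand":36},{"dx":0,"dy":-0.6,"dz":-1.5,"wx":0,"wy":0,"wz":0,"hand":36},{"dx":0,"dy":-1.2,"dz":-2,"wx":0,"wy":0,"wz":0,"hand":36},{"dx":0,"dy":-1.2,"dz":-2,"wx":0,"wy":0,"wz":0,"hand":36},{"dx":0,"dy":-1.2,"dz":-2,"wx":0,"wy":0,"wz":0,"hand":36},{"dx":0,"dy":-1.2,"dz":-2,"wx":0,"wy":0,"wz":0,"hand":36},{"dx":0,"dy":-1.2,"dz":-2,"wx":0,"wy":0,"wz":0,"hand":36},{"dx":0,"dy":-1.2,"dz":-2,"wx":0,"wy":0,"wz":0,"hand":36},{"dx":0,"dy":-1.2,"dz":-2,"wx":0,"wy":0,"wz":0,"hand":36},{"dx":0,"dy":-1.2,"dz":-2,"wx":0,"wy":0,"wz":0,"hand":36},{"dx":0,"dy":-1.2,"dz":-2,"wx":0,"wy":0,"wz":0,"hand":36},{"dx":0,"dy":-1.2,"dz":-2,"wx":0,"wy":0,"wz":0,"hand":36},{"dx":0,"dy":-1.2,"dz":-2,"wx":0,"wy":0,"wz":0,"hand":36},{"dx":0,"dy":-1.2,"dz":-2,"wx":0,"wy":0,"wz":0,"hand":36},{"dx":0,"dy":-1.2,"dz":-2,"wx":0,"wy":0,"wz":0,"hand":36}]'

```text
clock: 19.6
eef_pos: [0.3807, 0.043, 0.2024]
tool_rot: [0.741, 0.671, 0.0, 0.0]
ft_force: [0.5, 0.2, 0.1]
grip_width: 0.0358
grasp_force: 0.0
```

Call:
drive_tool --rows '[{"dx":0,"dy":0,"dz":0,"wx":0,"wy":0,"wz":0,"hand":36},{"dx":0,"dy":0,"dz":0,"wx":0,"wy":0,"wz":0,"hand":36},{"dx":0,"dy":0,"dz":0,"wx":0,"wy":0,"wz":0,"hand":36},{"dx":0,"dy":0,"dz":0,"wx":0,"wy":0,"wz":0,"hand":36},{"dx":0,"dy":0,"dz":0,"wx":0,"wy":0,"wz":0,"hand":36},{"dx":0,"dy":0,"dz":0,"wx":0,"wy":0,"wz":0,"hand":36},{"dx":0,"dy":0,"dz":0,"wx":0,"wy":0,"wz":0,"hand":36},{"dx":0,"dy":0,"dz":0,"wx":0,"wy":0,"wz":0,"hand":36},{"dx":0,"dy":0,"dz":0,"wx":0,"wy":0,"wz":0,"hand":36},{"dx":0,"dy":0,"dz":0,"wx":0,"wy":0,"wz":0,"hand":36}]'

```text
clock: 20.6
eef_pos: [0.3807, 0.043, 0.2023]
tool_rot: [0.741, 0.671, 0.0, -0.0]
ft_force: [0.7, 0.3, -0.7]
grip_width: 0.036
grasp_force: 0.0
```

```bash
python3 -c "
from h import *
a=bot.camera('side')[150:330,200:440]; b=bot.camera('wrist')
save('end',np.hstack([cv2.resize(a,(400,300)),cv2.resize(b,(400,300))]))"; python3 m.py
```

```text
t 20.7 p [0.3807 0.043  0.2023] yaw 1.4724 F [-0.4  -1.47  0.01] M [-0.031 -0.005 -0.033] g 36.09 0.0
```

View pics/end.png

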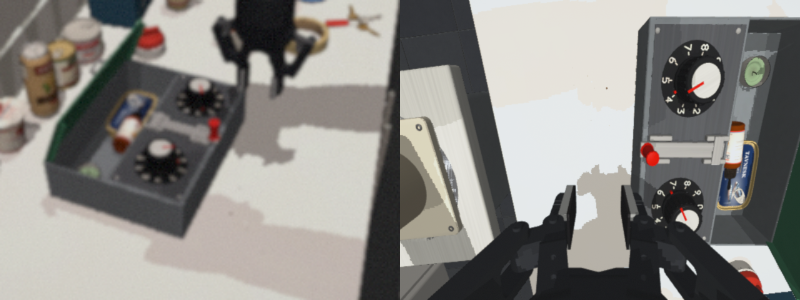

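The picture shows the lid standing open, the bolt drawn to the front edge and the gripper clear, so I'll hand in.

```bash
python3 -c "
from h import *
print(bot.job_done())"
```

```text
the job is handed in; nothing more can be done
None
```

I turned both dials until each came up solid both ways, drew the bolt about 23 mm (20 needed), and the lid sprang open; the job was handed in at about 21 s, and no verdict came back.

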